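# Clear the caps, gauge the lantern's battery tube and present the gauge for reading

### The job

First clear the grey reading mat by sorting the two tube caps into the boxes with the matching coloured rims, and let go of them there. Then take the gauge rod from its cradle by the black handle, slide it down into the sloping yellow battery tube until its brass collar stops on the tube's mouth, draw it right out and present it: rod level, its tip over the white disc on the mat, about 10 cm above it. Finish holding the rod still like that, without putting it down or letting go, and leave the other things on the bench where they are.

Things in the scene. Friction and masses are not known exactly. Their poses are not given: they have to be found in the camera images.
- cap_red: red plastic tube cap, a plain round plug 31 mm in diameter and 26 mm tall, 20 to 35 g, standing on the reading mat; origin at the centre of its underside, z up
- cap_blue: blue plastic tube cap, same shape and size as the red one, also standing on the mat
- cap_red_mid (a point): centre of the red cap, 13 mm above its underside
- cap_blue_mid (a point): centre of the blue cap, 13 mm above its underside
- bin_red: fixed open yellow box with a red rim and red inner floor, 120 x 120 mm outside, 55 mm high, walls 4 mm, floor about 5 mm thick; origin at the centre of its underside, on the table, z up. The two boxes may stand either way round
- bin_blue: the same box with a blue rim and blue floor
- mat: fixed grey reading mat lying on the table, 120 (x) x 200 (y) x 3 mm thick, with a white disc 66 mm in diameter at its centre; origin at the centre of its underside, z up
- rod: gauge rod, loose, lying level in its cradle, axis 50 mm above the table. Along its own y: black square handle 18 x 18 x 90 mm (y -45 to 45), brass collar 34 mm across (y 45 to 51), aluminium rod 12 mm across (y 51 to 151), orange band near the tip. Origin mid-handle on the axis, +y to the tip (roughly world +y at the start), z up. 110 to 200 g, balances 13 mm from the origin towards the tip
- rod_tip (a point): the tip end of the rod, 151 mm from the rod's origin along its +y, tapered to 5.6 mm over the last 12 mm; axes as the rod's
- rod_collar (a point): centre of the collar's front face, the one that stops on the tube, 51 mm from the rod's origin along its +y; axes as the rod's
- cradle: fixed cradle that the rod lies in: dark base plate 70 x 150 x 8 mm, two white notched posts open at the top (53 mm high, 44 mm wide, 10 mm thick), at y -37 (under the handle's rear) and y +78 (under the rod). Origin on the table below the rod's origin, y along the rod. Between the posts the handle's middle is free, and can be taken from above across its width
- tube: yellow battery tube, fixed in the fixture, sloping: own z runs along the tube out of the mouth, 30 degrees above level, roughly towards world -y. 28 mm outside, bore 16 mm, 112 mm long, bore 108 mm deep with closed bottom; steel clamp straps reach 20 mm from the axis. Origin at the centre of the closed lower end, 36 mm above the table
- tube_mouth (a point): centre of the tube's open mouth (the rim's plane), 112 mm from the tube's origin along its z, about 92 mm above the table; axes as the tube's, z points out of the mouth
- fixture: fixed fixture under the tube: base plate 90 x 150 x 12 mm with grey supports, all of it below the tube's axis; origin on the table under the middle of the base
- shells_a: bystander: stack of four yellow round lantern shells, loose, 116 mm in diameter, 62 mm high; origin at the centre of its underside
- boards: bystander: pile of green circuit boards, loose, 60 x 90 x 29 mm; origin at the centre of its underside
- keypad: bystander: black rubber keypad, loose, 60 x 90 x 14 mm; origin at the centre of its underside
- screwdriver: bystander: screwdriver with a red handle, loose, 170 mm long, lying flat
- tape: bystander: clear roll of tape, loose, 84 mm in diameter, 24 mm high; origin at the centre of its underside
- cup: bystander: white plastic cup, loose, 72 mm in diameter, 70 mm high; origin at the centre of its underside

How it is judged:
On the way, in this order (a step that is already met when the one before it is completed fails the run):
1. both caps lie released in the boxes of their own colour (x of cap_red_mid in the frame of bin_red between -0.056 and 0.056 m and y of cap_red_mid in the frame of bin_red between -0.056 and 0.056 m and z of cap_red_mid in the frame of bin_red between 0 and 0.045 m and contact force between the fingers and cap_red below 0.1 N and x of cap_blue_mid in the frame of bin_blue between -0.056 and 0.056 m and y of cap_blue_mid in the frame of bin_blue between -0.056 and 0.056 m and z of cap_blue_mid in the frame of bin_blue between 0 and 0.045 m and contact force between the fingers and cap_blue below 0.1 N), for 0.2 s.
2. the gauge rod, held by the fingers, is in the tube with its collar stopped on the mouth (within 4 mm) (z of rod_collar in the frame of tube_mouth below 0.004 m and z of rod_tip in the frame of tube_mouth below -0.09 m and distance between rod_collar and tube_mouth below 0.008 m and angle between the y axis of rod and the z axis of tube, either way round below 0.12 rad and contact force between the fingers and rod above 1 N), for 0.2 s.
At the end, for the whole second after the job is handed in: Both caps lie released in the boxes of their colour, and the rod is held still by the fingers alone (touching nothing else), level within 10 degrees, its tip within 35 mm sideways of the disc's centre and 60 to 150 mm above the mat (all of step 1 and angle between rod's own y axis and vertical between 1.3958 and 1.7458 rad and horizontal distance between rod_tip and mat below 0.035 m and z of rod_tip in the frame of mat between 0.06 and 0.15 m and height (world z) of rod above 0.06 m and contact force between the fingers and rod above 1 N and linear speed of rod below 0.02 m/s and angular speed of rod below 0.2 rad/s and contact force between rod and tube below 0.1 N and contact force between rod and fixture below 0.1 N and contact force between rod and mat below 0.1 N and contact force between rod and cradle below 0.1 N and contact force between rod and bin_red below 0.1 N and contact force between rod and bin_blue below 0.1 N and contact force between rod and cap_red below 0.1 N and contact force between rod and cap_blue below 0.1 N and contact force between rod and shells_a below 0.1 N and contact force between rod and boards below 0.1 N and contact force between rod and keypad below 0.1 N and contact force between rod and screwdriver below 0.1 N and contact force between rod and tape below 0.1 N and contact force between rod and cup below 0.1 N); the arm keeps its last pose, push and grip.
It fails at once if another thing on the bench is moved by more than 30 mm (distance of any of shells_a, boards, keypad, screwdriver, tape, cup from where it was at the start of the episode above 0.03 m).
It also fails if it takes over 70 s, if anything falls off the work surface, if the arm or the gripper's body presses on something with over 40 N, if the wrist force passes 120 N, or if a joint passes its speed limit or range.

### The arm

A 6-joint arm with a two-finger parallel gripper is mounted at the origin on the work surface. World frame = base frame: x ahead of the robot, y to its left, z up, the work surface at z = 0. Lengths are in m, angles in rad, forces in N, time in s.
With the tool pointing down it reaches from about 0.325 to 0.85 m from the base axis. Payload 4.4 kg.
Tool frame: the origin (TCP) lies between the finger pads; the fingertips stand ahead of it and the grasp point (between the pads) lies 6 mm ahead of it (r.tip_extent is the z of the fingertips in the tool frame, in m); z points along the fingers, y is the line along which they close (so a half turn about z gives the same grasp; the last joint's range is limited). The gripper opens to 94 mm and grips with 3 to 60 N. Pads are 16 mm wide; open, the fingers measure 119 mm over their backs; the gripper's body (75 mm by 177 mm) begins 78 mm behind the grasp point.
Start: joints at [1.133, 0.207, 1.542, -0, 1.393, -0.15], TCP at [0.163, 0.552, 0.23] pointing down, gripper open.
Joint ranges: [-2.73, 2.73], [-0.86, 2.22], [0.23, 2.46], [-1.11, 4.25], [0.08, 2.63], [-2.82, 2.82]. Speed limits (rad/s): [2.79, 2.79, 3.14, 3.14, 3.14, 3.14].

### API

Orientations are given as a rotation vector (axis times angle).
In Python, from plant import get_state, viewer, r gives the robot as it stands. The module is installed in compiled form; this text tells all that it offers.
- The arm moves only by the shell command python3 -m handwheel 'ROWS' [OPENING]. ROWS is a JSON object whose one key "plan" holds one flat list of numbers, 4 for each row, row after row: the shift along the world's x, y, z in cm, then the turn about the world's z in rad. A call has 1 to 10 rows; each row is the pose to reach, as a shift and turn from the pose commanded when the call began; what a row does not reach only later rows make up. A row lasts 1/12 s, in which the tool goes at most 41.7 mm and 7.16 degrees, less where a joint would pass 70% of its speed; a pose out of reach is approached as far as the arm can. A call with a gripper value outside its range is refused whole. OPENING is the closure, from -1 (fully open) to 1 (shut), set as the call begins (- or left out, the last holds). The fingers move at their own pace and stop on an object; the grip force is fixed at half the most. Time passes only in rows, so rows that repeat a pose let the fingers close. It gives the time, the measured TCP pose, the force, the opening and the grip force at its end, in the units of the state.
- get_state(): the state, without advancing time (a new reading comes with each control period).
- viewer.grab_frame(name): name is "scene" or "top" or "wrist"; returns a dict with "img" (420x560x3 uint8, red, green, blue), "range_z" (420x560 float32, m along the optical axis (not along the pixel's ray), 0 where there is no reading), "fx", "fy", "cx", "cy" (pixels), "rvec" (rotation vector, rad) and "tvec" (3), from world to camera coordinates, as OpenCV has them. Camera axes: x right, y down, z forward; pixel columns grow to the right and rows downward; lengths in m; the calibration is good to about 2 mm. A picture is of the moment at which its call begins.
- r.job_done(): hands the job in; it is judged then, once.
The state is a dict: "time": time; "qpos": joint angles; "qd": joint speeds; "joint_efforts": joint torques, N m; "tcp_pos": TCP position; "tcp_rot": TCP orientation; "force": force on the tool from outside, world axes, zero at the start; "torque": the same for the moment, N m; "gripper_width": finger opening in m; "grip_force": force on a finger pad.
Only numpy, scipy, OpenCV 4.12 (cv2) and the standard library are available. Lean on these libraries where they do the work, as an engineer would, in place of code of your own. Each camera call takes 0.05 s, during which the arm holds its last target. There are 200 camera calls.

## Working session

There is one attempt and no reset: what is moved stays moved. The work goes in short steps, Python scripts to look and compute and a shell command to move; the robot and the scene stay as the last step left them, time stands still between calls to the robot, and variables do not carry over. Pictures are saved under pics/ and viewed, at most 10 in all, crops included, and the job is handed in when it is done.

```bash
mkdir -p pics
cat > h.py <<'E'
import numpy as np, cv2
from plant import get_state, viewer, r
def grab(n,tag=None):
    f=viewer.grab_frame(n)
    np.savez(f"pics/{tag or n}.npz",**f)
    cv2.imwrite(f"pics/{tag or n}.png",f["img"][:,:,::-1]); return f
def load(t): return dict(np.load(f"pics/{t}.npz"))
def w(f,u,v,rng=None):
    z=f["range_z"][int(round(v)),int(round(u))] if rng is None else rng
    R=cv2.Rodrigues(f["rvec"])[0]
    c=np.array([(u-f["cx"])/f["fx"]*z,(v-f["cy"])/f["fy"]*z,z])
    return R.T@(c-f["tvec"].ravel())
def atz(f,u,v,z0):   # ray meets plane z=z0
    R=cv2.Rodrigues(f["rvec"])[0]; o=-R.T@f["tvec"].ravel()
    d=R.T@np.array([(u-f["cx"])/f["fx"],(v-f["cy"])/f["fy"],1]); return o+d*(z0-o[2])/d[2]
def cloud(f):
    v,u=np.mgrid[:420,:560]; z=f["range_z"]
    c=np.stack([(u-f["cx"])/f["fx"]*z,(v-f["cy"])/f["fy"]*z,z],-1)
    return (c-f["tvec"].ravel())@cv2.Rodrigues(f["rvec"])[0]
E
python3 - <<'E'
from h import *
print(get_state(), r.tip_extent)
for n in("scene","top","wrist"): grab(n)
E
```

```text
{'time': 0.0, 'qpos': array([ 1.13353354e+00,  2.07391553e-01,  1.54289310e+00,  1.26530890e-05,
        1.39348948e+00, -1.50499250e-01]), 'qd': array([-1.10168420e-03,  6.37911398e-06, -1.01633601e-03, -3.58832044e-04,
       -2.68396382e-04,  3.01508393e-04]), 'joint_efforts': array([-1.57350085e-03, -3.70884562e+01, -2.81412435e+01,  6.95514260e-02,
        3.63459194e-02, -1.88093863e-04]), 'tcp_pos': array([0.16233601, 0.55085646, 0.22933575]), 'tcp_rot': array([-0.44881654, -3.10871558,  0.00327341]), 'force': array([0.24949007, 0.62789309, 0.52810966]), 'torque': array([-0.0200925 ,  0.00660018, -0.00144225]), 'grip_force': 0.0, 'gripper_width': 0.09386436528242062} 0.025
```

View pics/top.png

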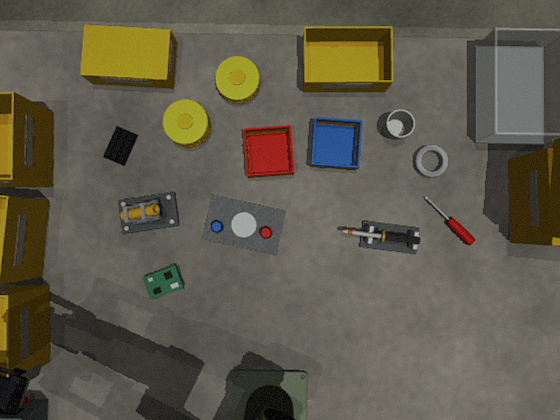

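View pics/scene.png

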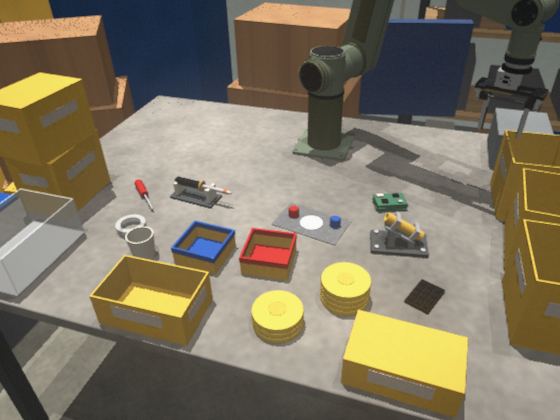

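Top view: red cap (265,232), blue cap (217,226), disc (244,225), red box (268,151), blue box (335,144), rod handle about (405,237) with its tip at (338,230), and the tube at (140,211) with its mouth to the right. The scene view agrees: red cap (294,211), blue cap (336,222).

Run:
```python
from h import *
t=load("top"); s=load("scene")
for nm,f,pts in(("top",t,dict(red=(265,232),blue=(217,226),disc=(244,225),table=(300,300))),("scene",s,dict(red=(294,211),blue=(336,222),disc=(312,223)))):
    P=cloud(f); hsv=cv2.cvtColor(f["img"],cv2.COLOR_RGB2HSV)
    for k,(u,v) in pts.items():
        print(nm,k,w(f,u,v).round(4), hsv[v,u])
    for k,lo,hi,zlo in(("redcap",(0,150,60),(8,255,255),.02),("bluecap",(105,130,40),(125,255,255),.02)):
        m=cv2.inRange(hsv,lo,hi)>0
        (u,v)=pts[k[:-3]]; q=np.zeros_like(m); q[v-12:v+13,u-12:u+13]=1
        m&=q; p=P[m]; top=p[p[:,2]>np.percentile(p[:,2],90)-.004]
        print(nm,k,m.sum(),"topz",np.median(top[:,2]).round(4),"ctr",((top.min(0)+top.max(0))/2).round(4),top.mean(0).round(4))
    for k,lo,hi in(("redbin",(0,150,60),(8,255,255)),("bluebin",(105,130,40),(125,255,255))):
        m=(cv2.inRange(hsv,lo,hi)>0)&(P[...,2]>.045)&(P[...,2]<.065)&(P[...,0]>.45)&(abs(P[...,1])<.35)
        p=P[m]
        if len(p)>5: print(nm,k,len(p),cv2.minAreaRect(p[:,:2].astype(np.float32)),np.median(p[:,2]))
a=t["img"][190:245,100:200]; b=t["img"][210:265,330:430]
cv2.imwrite("pics/crop.png",cv2.resize(np.vstack([a,b]),None,fx=5.4,fy=5.4,interpolation=cv2.INTER_CUBIC)[:,:,::-1])
```

```text
top red [0.4529 0.0183 0.0267] [  1 200 162]
top blue [0.466  0.1421 0.0302] [108 169 154]
top disc [0.47   0.0746 0.0045] [ 90   5 165]
top table [ 0.2765 -0.0762 -0.0013] [ 23  20 103]
top redcap 95 topz 0.0298 ctr [0.4529 0.0169 0.0314] [0.4513 0.0169 0.0299]
top bluecap 109 topz 0.0296 ctr [0.4659 0.1449 0.031 ] [0.4663 0.1446 0.0301]
top redbin 357 ((0.6611624956130981, 0.012638498097658157), (0.12171516567468643, 0.12172294408082962), 5.423524379730225) 0.05562949389977762
top bluebin 441 ((0.6849099397659302, -0.15923620760440826), (0.1219032034277916, 0.12228323519229889), 86.60659790039062) 0.05505219560635866
scene red [0.4683 0.0255 0.0281] [  2 152 141]
scene blue [0.4815 0.1525 0.0255] [114  97 100]
scene disc [0.4804 0.083  0.0059] [ 30   1 250]
scene redcap 40 topz 0.0281 ctr [0.4562 0.0194 0.0284] [0.4564 0.0202 0.0282]
scene bluecap 37 topz 0.0274 ctr [0.4678 0.1475 0.0277] [0.4677 0.147  0.0275]
scene redbin 378 ((0.6619051694869995, 0.01594625413417816), (0.12758736312389374, 0.12319643050432205), 5.374095439910889) 0.05292918681809855
scene bluebin 254 ((0.6844398975372314, -0.15665635466575623), (0.1253882646560669, 0.12845884263515472), 87.99085235595703) 0.053286454222473634
```

View pics/crop.png

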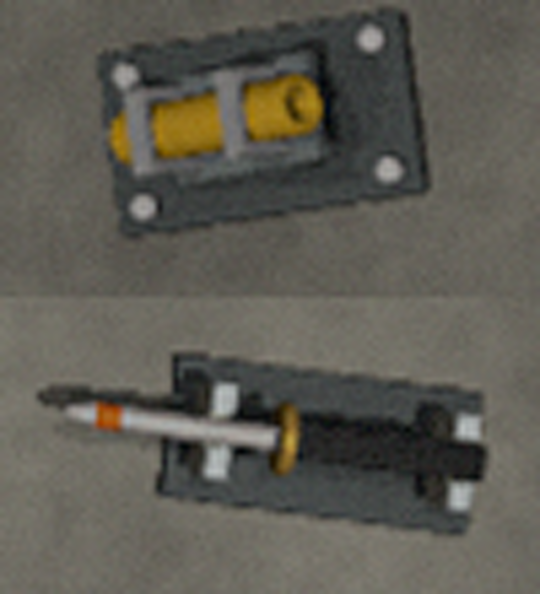

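The crop shows the tube mouth at about (300,102) in the enlargement (top pixel ~(156,209)), and the rod running from its rear at (485,462) to its tip at (70,410). Its axis is about 7° from +y towards +x. Moving over the mat now.

```bash
python3 -m handwheel '{"plan":[30,-42,2,0, 30,-42,2,0, 30,-42,2,0, 30,-42,2,0, 30,-42,2,0, 30,-42,2,0, 30,-42,2,0, 30,-42,2,0, 30,-42,2,0, 30,-42,2,0]}' -1
python3 -m handwheel '{"plan":[3,-5,0,0, 3,-5,0,0, 3,-5,0,0, 3,-5,0,0, 3,-5,0,0, 3,-5,0,0]}'
python3 - <<'E'
from h import *
s=get_state();print(s["time"],s["tcp_pos"],s["tcp_rot"],s["qpos"]);grab("wrist","w1")
E
```

```text
time: 0.98
tcp_pos: [0.4052, 0.2108, 0.2466]
tcp_rot: [0.449, 3.109, 0.0]
force: [1.1, 0.3, -0.3]
gripper_width: 0.094
grip_force: 0.0
time: 1.48
tcp_pos: [0.4338, 0.1638, 0.2464]
tcp_rot: [-0.446, -3.109, -0.0]
force: [0.6, 0.5, -0.2]
gripper_width: 0.094
grip_force: 0.0
1.4833 [0.43384326 0.16380713 0.24637685] [-4.45971950e-01 -3.10907734e+00 -3.43003600e-04] [ 1.73761360e-01 -4.81000661e-02  1.78196886e+00  4.28621814e-04
  1.40831423e+00 -1.11216430e+00]
```

View pics/w1.png

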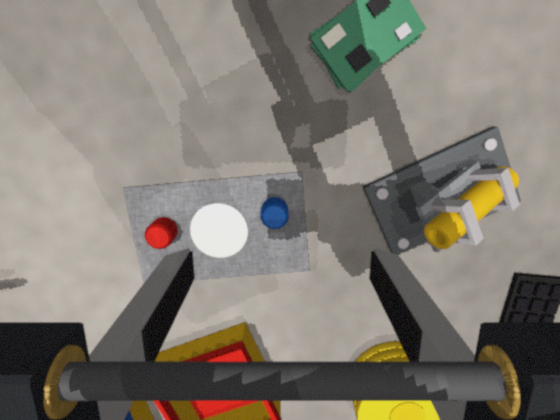

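Wrist view: red cap (160,233), blue cap (274,213), disc (219,230), tube mouth near (440,237) and its lower end at (513,180). Measuring these.

Run:
```python
from h import *
f=load("w1"); P=cloud(f); hsv=cv2.cvtColor(f["img"],cv2.COLOR_RGB2HSV)
for k,lo,hi,(u,v) in(("red",(0,150,60),(8,255,255),(160,233)),("blue",(105,130,40),(125,255,255),(274,213))):
    m=cv2.inRange(hsv,lo,hi)>0; q=np.zeros_like(m); q[v-22:v+23,u-22:u+23]=1
    p=P[m&q]; top=p[p[:,2]>np.percentile(p[:,2],90)-.003]; print(k,len(top),np.median(top[:,2]).round(4),cv2.minEnclosingCircle(top[:,:2].astype(np.float32)))
m=(cv2.inRange(hsv,(0,0,200),(180,40,255))>0); q=np.zeros_like(m); q[200:260,187:252]=1
p=P[m&q]; print("disc",len(p),cv2.minEnclosingCircle(p[:,:2].astype(np.float32)),np.median(p[:,2]))
# tube: yellow points -> cylinder fit
m=(cv2.inRange(hsv,(15,150,60),(30,255,255))>0); q=np.zeros_like(m); q[160:260,415:530]=1
p=P[m&q]; p=p[(p[:,2]>.03)]
from scipy.optimize import least_squares
def res(x):
    az,el=x[2],x[3]; d=np.array([np.cos(el)*np.cos(az),np.cos(el)*np.sin(az),np.sin(el)])
    o=np.array([x[0],x[1],.07]); c=p-p.mean(0)*0-o; 
    return np.linalg.norm(np.cross(c,d),axis=1)-.014
# out-of-mouth dir about -y
x=least_squares(res,[p[:,0].mean(),p[:,1].mean(),-1.4,.52],loss="soft_l1",f_scale=.002).x
az,el=x[2:]; d=np.array([np.cos(el)*np.cos(az),np.cos(el)*np.sin(az),np.sin(el)]); o=np.array([x[0],x[1],.07])
e=(p-o)@d; print("tube",len(p),x,"el deg",np.degrees(el),"az",np.degrees(az),"rms",np.sqrt((res(x)**2).mean()),"ext",np.percentile(e,[0,1,99,100]))
L=np.percentile(e,99.5); print("mouth",o+d*L)
```

```text
red 474 0.0286 ((0.4061102569103241, 0.0971016064286232), 0.10513979196548462)
blue 499 0.0286 ((0.41617751121520996, 0.16422739624977112), 0.06719569861888885)
disc 2431 ((0.42312437295913696, 0.11962271481752396), 0.09772085398435593) 0.0032211554871624483
tube 2115 [ 0.50017833  0.32448127 -1.41792029  0.53394937] el deg 30.59304538242137 az -81.24084805358332 rms 0.01756291728649835 ext [-0.06705016 -0.06448029  0.04443301  0.26507332]
mouth [0.50607249 0.28622693 0.09288418]
```

```bash
cat >> h.py <<'E'
from scipy.optimize import least_squares
def caps(f,boxes):
    P=cloud(f); hsv=cv2.cvtColor(f["img"],cv2.COLOR_RGB2HSV); R={"red":((0,150,60),(8,255,255)),"blue":((105,130,40),(125,255,255)),"disc":((0,0,200),(180,40,255))}
    for k,(u0,u1,v0,v1) in boxes.items():
        m=cv2.inRange(hsv,*R[k])>0; q=np.zeros_like(m); q[v0:v1,u0:u1]=1
        p=P[m&q&(f["range_z"]>0.03)]; zt=np.percentile(p[:,2],70); p=p[abs(p[:,2]-zt)<.004]
        lo,hi=np.percentile(p,1,0),np.percentile(p,99,0)
        print(k,len(p),"mid",((lo+hi)/2).round(4),"size",(hi-lo).round(4))
def tube(f,box):
    u0,u1,v0,v1=box; P=cloud(f); hsv=cv2.cvtColor(f["img"],cv2.COLOR_RGB2HSV)
    m=cv2.inRange(hsv,(15,150,60),(30,255,255))>0; q=np.zeros_like(m); q[v0:v1,u0:u1]=1
    p=P[m&q&(f["range_z"]>0.03)]; p=p[(p[:,2]>.03)&(p[:,2]<.12)]
    D=lambda x:np.array([np.cos(x[3])*np.cos(x[2]),np.cos(x[3])*np.sin(x[2]),np.sin(x[3])])
    O=lambda x:np.array([x[0],x[1],.07])
    fn=lambda x:np.linalg.norm(np.cross(p-O(x),D(x)),axis=1)-.014
    x=least_squares(fn,[*np.median(p[:,:2],0),-1.4,.52],loss="soft_l1",f_scale=.001).x
    e=(p-O(x))@D(x)
    print("tube n",len(p),"el,az deg",np.degrees(x[3]).round(2),np.degrees(x[2]).round(2),"med|res|",np.median(abs(fn(x))),"len",np.percentile(e,[.3,99.7]),"mouth",(O(x)+D(x)*np.percentile(e,99.5)).round(4))
E
python3 - <<'E'
from h import *
f=load("w1"); caps(f,dict(red=(138,182,211,256),blue=(252,297,191,236),disc=(187,252,200,260)));tube(f,(415,530,160,260))
t=load("top"); tube(t,(115,165,195,225)); caps(t,dict(disc=(228,260,209,242)))
E
```

```text
red 529 mid [0.452  0.0197 0.0276] size [0.0265 0.0264 0.0054]
blue 564 mid [0.4657 0.1468 0.0277] size [0.0272 0.0269 0.0055]
disc 2423 mid [0.4725 0.0777 0.0032] size [0.0614 0.0614 0.0035]
tube n 2106 el,az deg 30.22 -80.73 med|res| 0.00047979862979840183 len [-0.06615683  0.04436981] mouth [0.5065 0.2865 0.0923]
tube n 288 el,az deg 30.62 -80.19 med|res| 0.0012636449899403913 len [-0.06680858  0.04781783] mouth [0.5068 0.2825 0.0942]Traceback (most recent call last):
  File "<stdin>", line 3, in <module>
  File "h.py", line 25, in caps
    p=P[m&q&(f["range_z"]>0.03)]; zt=np.percentile(p[:,2],70); p=p[abs(p[:,2]-zt)<.004]
                                     ~~~~~~~~~~~~~^^^^^^^^^^^
    return _quantile_unchecked(
        a, q, axis, out, overwrite_input, method, keepdims, weights)
    return _ureduce(a,
                    func=_quantile_ureduce_func,
    ...<5 lines>...
                    overwrite_input=overwrite_input,
                    method=method)
    r = func(a, **kwargs)
    result = _quantile(arr,
                       quantiles=q,
    ...<2 lines>...
                       out=out,
                       weights=wgt)
    slices_having_nans = np.isnan(arr[-1, ...])
                                  ~~~^^^^^^^^^
IndexError: index -1 is out of bounds for axis 0 with size 0
```

```bash
python3 -m handwheel '{"plan":[3.2,-1.7,-4,0, 3.2,-1.7,-8,0, 3.2,-1.7,-12,0, 3.2,-1.7,-16,0, 3.2,-1.7,-19.5,0, 3.2,-1.7,-21.5,0, 3.2,-1.7,-21.5,0, 3.2,-1.7,-21.5,0]}' -1
python3 -m handwheel '{"plan":[0,0,0,0, 0,0,0,0, 0,0,0,0, 0,0,0,0, 0,0,0,0, 0,0,0,0]}' 1
```

```text
time: 2.2
tcp_pos: [0.4657, 0.147, 0.0307]
tcp_rot: [-0.445, -3.108, 0.001]
force: [-0.0, 0.1, 0.8]
gripper_width: 0.0942
grip_force: 0.0
time: 2.7
tcp_pos: [0.4668, 0.1457, 0.0318]
tcp_rot: [0.449, 3.109, 0.0]
force: [0.1, -1.2, -0.6]
gripper_width: 0.0577
grip_force: 0.0
```

```bash
python3 -m handwheel '{"plan":[0,0,0,0, 0,0,0,0, 0,0,0,0, 0,0,0,0, 0,0,0,0, 0,0,0,0, 0,0,0,0]}' 1
python3 -m handwheel '{"plan":[0,0,4,0, 0,0,8,0, 0,0,11,0, 3,-4,11,0, 6,-8,11,0, 9,-12,11,0, 12,-16,11,0, 14,-19.5,11,0, 16,-22.5,11,0, 18,-26,11,0]}' 
python3 -m handwheel '{"plan":[2,-2.5,0,0, 3.9,-4.5,0,0, 3.9,-4.5,-3,0, 3.9,-4.5,-6,0, 3.9,-4.5,-8.5,0, 3.9,-4.5,-8.5,0, 3.9,-4.5,-8.5,0]}'
```

```text
time: 3.28
tcp_pos: [0.4667, 0.1457, 0.0316]
tcp_rot: [-0.449, -3.109, 0.0]
force: [-0.0, -0.6, 0.1]
gripper_width: 0.0303
grip_force: 30.0
time: 4.12
tcp_pos: [0.6346, -0.0947, 0.1412]
tcp_rot: [-0.449, -3.109, -0.001]
force: [0.5, 1.0, -0.4]
gripper_width: 0.03
grip_force: 30.0
time: 4.7
tcp_pos: [0.6709, -0.1374, 0.0542]
tcp_rot: [-0.448, -3.104, -0.002]
force: [0.5, -0.0, 0.5]
gripper_width: 0.0305
grip_force: 30.0
```

```bash
python3 -m handwheel '{"plan":[1.3,-2,0,0, 1.3,-2,0,0, 1.3,-2,-0.5,0, 1.3,-2,-0.5,0]}'
python3 -m handwheel '{"plan":[0,0,0,0, 0,0,0,0, 0,0,0,0, 0,0,0,0, 0,0,0,0, 0,0,0,0]}' 0
python3 -m handwheel '{"plan":[0,0,4,0, 0,0,8,0, 0,0,12,0, -4,3,12,0, -8,6,12,0, -11,9,12,0, -14,12,12,0, -18,15,12,0, -21,17.3,12,0, -23,17.3,12,0]}' -1
```

```text
time: 5.03
tcp_pos: [0.6862, -0.1578, 0.0527]
tcp_rot: [0.449, 3.108, 0.0]
force: [-0.8, 0.1, -1.6]
gripper_width: 0.03
grip_force: 30.0
time: 5.53
tcp_pos: [0.6858, -0.1579, 0.0517]
tcp_rot: [0.449, 3.109, 0.0]
force: [0.3, 0.6, 0.1]
gripper_width: 0.047
grip_force: 0.0
time: 6.37
tcp_pos: [0.4545, 0.017, 0.1717]
tcp_rot: [0.447, 3.109, 0.002]
force: [-0.2, 0.4, 0.1]
gripper_width: 0.0943
grip_force: 0.0
```

```bash
python3 -m handwheel '{"plan":[-0.3,0.3,-4,0, -0.3,0.3,-8,0, -0.3,0.3,-12,0, -0.3,0.3,-14,0, -0.3,0.3,-14,0, -0.3,0.3,-14,0]}' -1
python3 -m handwheel '{"plan":[0,0,0,0, 0,0,0,0, 0,0,0,0, 0,0,0,0, 0,0,0,0, 0,0,0,0, 0,0,0,0, 0,0,0,0, 0,0,0,0, 0,0,0,0]}' 1
python3 -m handwheel '{"plan":[0,0,0,0, 0,0,0,0, 0,0,0,0, 0,0,4,0, 0,0,8,0, 0,0,11,0, 4,0,11,0, 8,0,11,0, 12,0,11,0, 16,0,11,0]}'
```

```text
time: 6.87
tcp_pos: [0.4524, 0.018, 0.031]
tcp_rot: [-0.449, -3.108, -0.0]
force: [1.1, 0.3, 0.9]
gripper_width: 0.0936
grip_force: 0.0
time: 7.7
tcp_pos: [0.4528, 0.018, 0.0316]
tcp_rot: [-0.449, -3.109, 0.0]
force: [-0.3, -0.0, -0.4]
gripper_width: 0.0308
grip_force: 3.7
time: 8.53
tcp_pos: [0.6145, 0.018, 0.1423]
tcp_rot: [0.449, 3.108, -0.0]
force: [-0.3, -0.5, 1.1]
gripper_width: 0.0298
grip_force: 30.0
```

```bash
python3 -m handwheel '{"plan":[3,-0.4,0,0, 4.8,-0.4,0,0, 4.8,-0.4,-4,0, 4.8,-0.4,-8,0, 4.8,-0.4,-9,0, 4.8,-0.4,-9,0, 4.8,-0.4,-9,0]}'
python3 -m handwheel '{"plan":[0,0,0,0, 0,0,0,0, 0,0,0,0, 0,0,0,0, 0,0,0,0, 0,0,0,0]}' 0
python3 -m handwheel '{"plan":[0,0,4,0, 0,0,8,0, 0,0,12,0, 0,0,16,0, -4,-4,16,0, -7,-7,16,0, -10,-10,16,0, -12,-13,16,0, -14,-17,16,0, -16,-20,16,0]}' -1
python3 - <<'E'
from h import *
s=get_state();print(s["time"],s["tcp_pos"],s["qpos"]);grab("top","t2");grab("wrist","w2")
t=load("t2"); 
cv2.imwrite("pics/t2c.png",cv2.resize(t["img"][110:260,200:430],None,fx=3.4,fy=3.4,interpolation=cv2.INTER_CUBIC)[:,:,::-1])
E
```

```text
time: 9.12
tcp_pos: [0.6603, 0.014, 0.0514]
tcp_rot: [-0.449, -3.108, 0.0]
force: [-0.0, 0.9, 0.9]
gripper_width: 0.03
grip_force: 30.0
time: 9.62
tcp_pos: [0.6612, 0.0139, 0.0524]
tcp_rot: [0.449, 3.108, 0.0]
force: [0.3, -0.3, 0.1]
gripper_width: 0.0469
grip_force: 0.0
time: 10.45
tcp_pos: [0.5038, -0.1805, 0.212]
tcp_rot: [0.448, 3.109, -0.001]
force: [-0.3, -0.8, 0.6]
gripper_width: 0.0941
grip_force: 0.0
10.45 [ 0.50375661 -0.18054557  0.21199377] [-5.05862262e-01  1.37585845e-01  1.66117282e+00 -1.04485470e-04
  1.34177029e+00 -1.79065915e+00]
```

View pics/t2c.png

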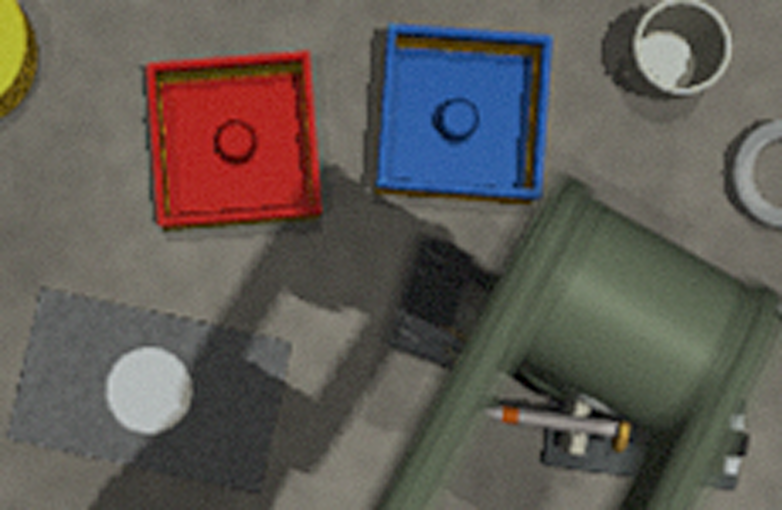

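View pics/w2.png

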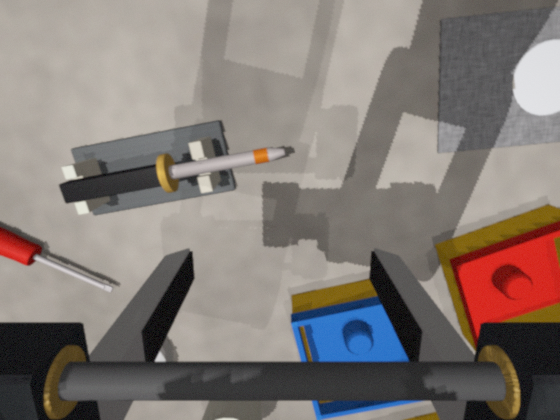

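The first crop shows both caps lying in their own boxes. In the wrist view the rod's rear is at (62,190), its collar at (166,172) and its tip at (290,152).

```bash
cat >> h.py <<'E'
def rodfit(f,tip,rear,ztop=None):
    """tip,rear pixels: axis = line through depth ridge; returns tip, rear, dir"""
    P=cloud(f); n=60; uv=np.linspace(rear,tip,n); q=np.array([P[int(round(v)),int(round(u))] for u,v in uv])
    return q
E
python3 - <<'E'
from h import *
for tag,box in(("w2",(55,295,140,205)),("top",(335,425,222,250))):
    f=load(tag); P=cloud(f); u0,u1,v0,v1=box
    q=np.zeros((420,560),bool); q[v0:v1,u0:u1]=1
    hsv=cv2.cvtColor(f["img"],cv2.COLOR_RGB2HSV)
    # handle: dark, z .05-.065
    hm=q&(P[...,2]>.054)&(P[...,2]<.066)&(hsv[...,2]<60)&(f["range_z"]>.03)
    rm=q&(P[...,2]>.046)&(P[...,2]<.075)&(f["range_z"]>.03)
    h=P[hm]
    if len(h): 
        a=cv2.minAreaRect(h[:,:2].astype(np.float32)); print(tag,"handle",len(h),np.round(a[0],4),np.round(a[1],4),a[2],"ztop",np.median(h[:,2]))
    om=q&(cv2.inRange(hsv,(5,150,100),(20,255,255))>0)&(P[...,2]>.04); o=P[om]; print("orange/brass",len(o))
    p=P[rm]; 
    vx,vy,x0,y0=cv2.fitLine(p[:,:2].astype(np.float32),cv2.DIST_HUBER,0,.001,.001).ravel(); s=(p[:,:2]-[x0,y0])@[vx,vy]
    print("line dir deg from +y",np.degrees(np.arctan2(vx*np.sign(vy),abs(vy))),"ends",np.array([x0,y0])+np.outer([s.min(),s.max()],[vx,vy]),s.max()-s.min(),"zmax",np.percentile(p[:,2],99.5))
print(w(load("w2"),287,152),w(load("w2"),63,190))
E
```

```text
w2 handle 1831 [ 0.4446 -0.325 ] [0.085 0.018] 83.75200653076172 ztop 0.05872190426329482
orange/brass 262
line dir deg from +y 6.947604 ends [[ 0.43768995 -0.36887733]
 [ 0.46139696 -0.17432853]] 0.19598790476031053 zmax 0.06695122051867096
top handle 242 [ 0.4487 -0.2907] [0.1599 0.0178] 83.98875427246094 ztop 0.059293148595318236
orange/brass 33
line dir deg from +y 6.1773505 ends [[ 0.44009395 -0.37086073]
 [ 0.46110258 -0.17675842]] 0.1952359351175852 zmax 0.06966235242847313
[ 0.46973979 -0.17300391  0.00062946] [ 0.43760201 -0.36586677  0.05769546]
```

```bash
python3 -m handwheel '{"plan":[-1,-3,0,-0.12, -2,-5,0,-0.24, -3,-7,0,-0.36, -4,-9,0,-0.48, -5,-11,0,-0.6, -5.5,-13,0,-0.72, -6,-14.3,0,-0.84, -6,-14.3,0,-0.96, -6,-14.3,0,-1.08, -6,-14.3,0,-1.2]}' -0.3
python3 -m handwheel '{"plan":[0,0,0,-0.1, 0,0,0,-0.198, 0,0,0,-0.198, 0,0,0,-0.198, 0,0,0,-0.198]}'
python3 - <<'E'
from h import *
s=get_state();R=cv2.Rodrigues(s["tcp_rot"])[0];print(s["time"],s["tcp_pos"],s["qpos"],"yaw y",np.degrees(np.arctan2(R[1,1],R[0,1])));f=grab("wrist","w3")
E
```

```text
time: 11.38
tcp_pos: [0.4454, -0.3222, 0.2115]
tcp_rot: [-2.133, -2.306, -0.001]
force: [-0.6, 0.2, 0.3]
gripper_width: 0.0611
grip_force: 0.0
time: 11.8
tcp_pos: [0.4453, -0.3221, 0.2116]
tcp_rot: [-2.342, -2.094, -0.0]
force: [-1.0, -0.5, 0.4]
gripper_width: 0.0612
grip_force: 0.0
11.8 [ 0.44531789 -0.32206584  0.21159082] [-7.83705467e-01  1.69107708e-01  1.62581262e+00  1.09227212e-04
  1.34667062e+00 -6.72265838e-01] yaw y -6.386411487207893
```

View pics/w3.png

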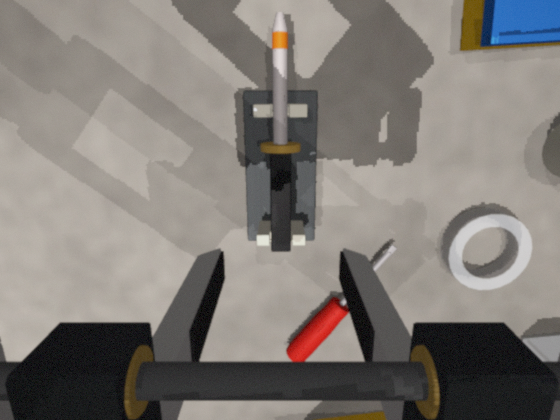

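Rod is upright in the image at column 280: tip (280,12), collar (280,147), rear (281,250). It is centred between the fingers and square to them. Checking the numbers, then down.

Run:
```python
from h import *
f=load("w3"); 
print("rear",atz(f,281,250,.059)," collarfront",atz(f,280,142,.05),"tip",atz(f,280.3,12,.05))
for v in(160,180,220,240): print(w(f,281,v))
```

```text
rear [ 0.44071565 -0.36731447  0.059     ]  collarfront [ 0.45062405 -0.27262622  0.05      ] tip [ 0.46213507 -0.17413825  0.05      ]
[ 0.4499118  -0.28644867  0.05941313]
[ 0.44797995 -0.3034352   0.05912462]
[ 0.44389695 -0.33933454  0.05811758]
[ 0.44179149 -0.35785229  0.05869216]
```

```bash
python3 -m handwheel '{"plan":[0,-0.1,-4,0, 0,-0.1,-8,0, 0,-0.1,-12,0, 0,-0.1,-14.5,0, 0,-0.1,-15.6,0, 0,-0.1,-15.6,0, 0,-0.1,-15.6,0]}'
python3 -m handwheel '{"plan":[0,0,0,0, 0,0,0,0, 0,0,0,0, 0,0,0,0, 0,0,0,0, 0,0,0,0, 0,0,0,0, 0,0,0,0, 0,0,0,0, 0,0,0,0]}' 1
python3 -m handwheel '{"plan":[0,0,1.5,0, 0,0,3,0, 0,0,5,0, 0,0,7,0, 0,0,9,0, 0,0,9,0, 0,0,9,0]}' 1
```

```text
time: 12.43
tcp_pos: [0.4455, -0.3238, 0.0561]
tcp_rot: [2.343, 2.091, 0.0]
force: [0.2, 0.3, 0.2]
gripper_width: 0.0608
grip_force: 0.0
time: 13.27
tcp_pos: [0.445, -0.3234, 0.0558]
tcp_rot: [2.344, 2.091, -0.0]
force: [-0.8, 1.0, 3.7]
gripper_width: 0.0179
grip_force: 30.0
time: 13.85
tcp_pos: [0.4455, -0.3239, 0.1461]
tcp_rot: [2.343, 2.09, 0.0]
force: [-0.6, 0.4, -1.5]
gripper_width: 0.0176
grip_force: 30.0
```

```bash
python3 -m handwheel '{"plan":[1,3,0,0.03, 2,7,0,0.06, 3,11,0,0.09, 4,15,0,0.12, 5,19,0,0.15, 6,23,0,0.18, 7,27,0,0.21, 7.7,31,0,0.24, 8.4,35,0,0.274, 9.2,39,0,0.274]}'
python3 -m handwheel '{"plan":[0,2,0,0, 0,3.2,-1,0, 0,3.2,-1,0, 0,3.2,-1,0, 0,3.2,-1,0]}'
python3 - <<'E'
from h import *
s=get_state();R=cv2.Rodrigues(s["tcp_rot"])[0];print(s["time"],s["tcp_pos"],s["qpos"],"yaw y",np.degrees(np.arctan2(R[1,1],R[0,1])));f=grab("wrist","w4"); grab("scene","s4")
E
```

```text
time: 14.68
tcp_pos: [0.5352, 0.0687, 0.143]
tcp_rot: [-2.033, -2.391, 0.004]
force: [0.1, -0.3, -1.1]
gripper_width: 0.0176
grip_force: 30.0
time: 15.1
tcp_pos: [0.5361, 0.0972, 0.1342]
tcp_rot: [-2.037, -2.389, 0.004]
force: [-0.4, 0.1, -1.2]
gripper_width: 0.0178
grip_force: 30.0
15.1 [0.53611565 0.09716567 0.1342045 ] [ 2.08905588e-02  2.44367270e-01  1.70746587e+00 -8.64310072e-04
  1.19237841e+00 -1.37526309e-01] yaw y 9.094940142101757
```

View pics/w4.png

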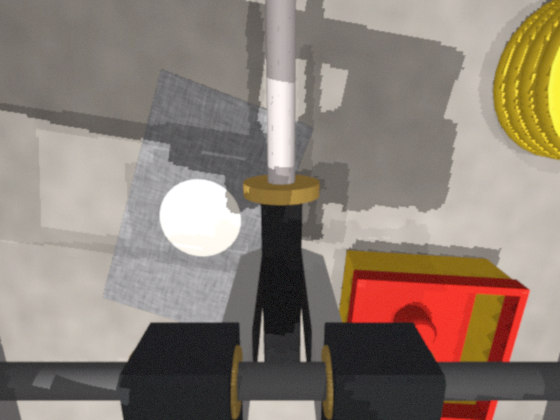

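The wrist view shows the rod held straight, leaving the frame at (281,0), with its collar at (281,188). I'll fit the rod's line from depth and check the tip in the scene view.

```bash
cat >> h.py <<'E'
def cyl(p,rad,x0):
    """fit axis of cylinder rad to points p; returns point (centroid-ish) and dir"""
    c=np.median(p,0); a=np.cross(x0,[0,0,1]); a/=np.linalg.norm(a); b=np.cross(a,x0)
    D=lambda x:(lambda d:d/np.linalg.norm(d))(x0+x[2]*a+x[3]*b)
    O=lambda x:c+x[0]*a+x[1]*b
    fn=lambda x:np.linalg.norm(np.cross(p-O(x),D(x)),axis=1)-rad
    x=least_squares(fn,[0,-rad,0,0],loss="soft_l1",f_scale=.001).x
    return O(x),D(x),np.median(abs(fn(x)))
def rodw(f,box=(255,310,0,175),zlo=.06):
    P=cloud(f); u0,u1,v0,v1=box; s=get_state(); R=cv2.Rodrigues(s["tcp_rot"])[0]
    q=P[v0:v1,u0:u1].reshape(-1,3); g=f["range_z"][v0:v1,u0:u1].ravel()
    q=q[(g>.03)&(q[:,2]>zlo)]
    x0=R[:,0]*np.sign(R[1,0]); 
    for _ in range(2):
        o,d,m=cyl(q,.006,x0); x0=d
    G=s["tcp_pos"]+R[:,2]*.006; org=o+d*((G-o)@d)
    print("rod dir az",np.degrees(np.arctan2(d[1],d[0])).round(2),"pitch",np.degrees(np.arcsin(d[2])).round(2),"med",m.round(5),"axis pt nearest grasp",org.round(4),"grasp",G.round(4),"tip if centred",(org+.151*d).round(4))
    return org,d
E
python3 - <<'E'
from h import *
f=load("w4"); rodw(f)
s=load("s4"); cv2.imwrite("pics/s4c.png",cv2.resize(s["img"][150:260,270:440],None,fx=4.5,fy=4.5,interpolation=cv2.INTER_CUBIC)[:,:,::-1])
E
```

```text
rod dir az 99.25 pitch -0.08 med 0.00033 axis pt nearest grasp [0.5371 0.0969 0.128 ] grasp [0.537  0.0969 0.1293] tip if centred [0.5128 0.246  0.1278]
```

View pics/s4c.png

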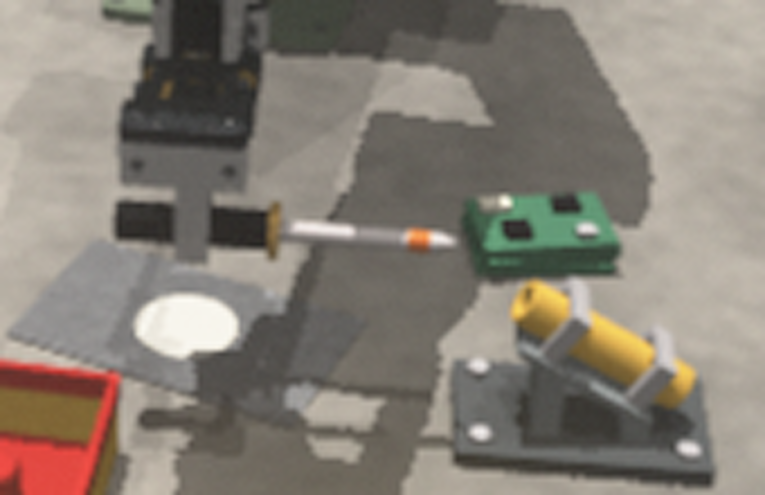

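The crop shows the rod level and aimed at the tube mouth (tip (455,240), mouth (530,298)). The line fit says the tip would pass the mouth's centre within 1 mm. Lowering and entering.

```bash
python3 -m handwheel '{"plan":[0,0,-1.8,0, 0,0,-3.5,0, 0,0,-3.5,0, -0.3,2,-3.5,0, -0.56,3.5,-3.5,0, -0.75,4.6,-3.5,0, -0.75,4.6,-3.5,0, -0.75,4.6,-3.5,0]}'
python3 - <<'E'
from h import *
s=get_state();print(s["time"],s["tcp_pos"],s["force"]);f=grab("wrist","w5"); rodw(f,(255,310,0,175),.06);f=grab("scene","s5")
cv2.imwrite("pics/s5c.png",cv2.resize(f["img"][170:260,290:440],None,fx=5,fy=5,interpolation=cv2.INTER_CUBIC)[:,:,::-1])
E
```

```text
time: 15.87
tcp_pos: [0.5298, 0.1444, 0.1011]
tcp_rot: [2.035, 2.392, 0.0]
force: [-0.8, -0.5, -2.3]
gripper_width: 0.0174
grip_force: 30.0
15.8667 [0.52980473 0.14440402 0.10112155] [-0.82943543 -0.45471182 -2.28496091]
rod dir az 99.4 pitch -0.1 med 0.00032 axis pt nearest grasp [0.5308 0.1442 0.0949] grasp [0.5299 0.1441 0.0951] tip if centred [0.5062 0.2932 0.0947]
```

View pics/s5c.png

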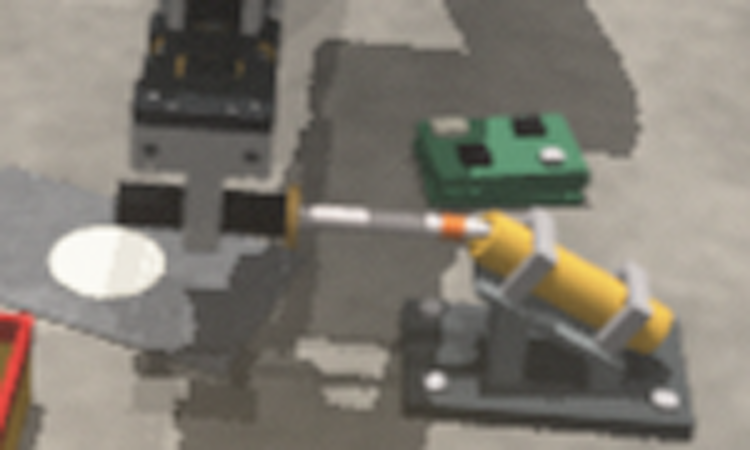

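The crop shows the tip at the mouth (490,228), entering the bore. Now I tilt the rod by raising the hand on an arc, with the tip caught under the bore's upper wall.

```bash
python3 -m handwheel '{"plan":[-0.1,0.4,-0.2,0, -0.1,0.4,-0.2,0, -0.12,0.5,0.4,0, -0.14,0.63,0.9,0, -0.16,0.83,1.5,0, -0.2,1.03,2.05,0, -0.25,1.3,2.6,0, -0.3,1.65,3.1,0, -0.3,1.65,3.1,0]}'
python3 - <<'E'
from h import *
s=get_state();print(s["time"],s["tcp_pos"],s["force"]);f=grab("wrist","w6"); rodw(f,(255,310,0,175),.06);f=grab("scene","s6")
cv2.imwrite("pics/s6c.png",cv2.resize(f["img"][150:260,290:440],None,fx=5,fy=5,interpolation=cv2.INTER_CUBIC)[:,:,::-1])
E
```

```text
time: 16.72
tcp_pos: [0.527, 0.1619, 0.1331]
tcp_rot: [2.035, 2.392, 0.003]
force: [-0.0, -2.2, -2.3]
gripper_width: 0.0176
grip_force: 30.0
16.7167 [0.52704661 0.16188277 0.13313055] [-0.0430549  -2.17495697 -2.28487221]
rod dir az 99.24 pitch -15.13 med 0.00042 axis pt nearest grasp [0.5277 0.162  0.1266] grasp [0.5267 0.1619 0.1265] tip if centred [0.5043 0.3059 0.0872]
```

```bash
python3 -m handwheel '{"plan":[-0.1,0.35,0.5,0, -0.16,0.75,1.05,0, -0.25,1.15,1.45,0, -0.33,1.56,1.85,0, -0.4,2.05,2.25,0, -0.48,2.5,2.6,0, -0.48,2.5,2.6,0, -0.48,2.5,2.6,0]}'
python3 - <<'E'
from h import *
s=get_state();print(s["time"],s["tcp_pos"],s["force"]);f=grab("wrist","w7"); rodw(f,(255,310,60,165),.06)
E
```

```text
time: 17.48
tcp_pos: [0.5217, 0.1871, 0.158]
tcp_rot: [-2.036, -2.392, -0.002]
force: [0.1, -0.9, -1.6]
gripper_width: 0.0179
grip_force: 30.0
17.4833 [0.52171462 0.18711086 0.15795094] [ 0.13820808 -0.9132613  -1.6443239 ]
rod dir az 98.97 pitch -29.96 med 0.00044 axis pt nearest grasp [0.5225 0.1867 0.1511] grasp [0.5217 0.187  0.1518] tip if centred [0.5022 0.3159 0.0757]
```

```bash
python3 -m handwheel '{"plan":[-0.14,0.86,-0.5,0, -0.28,1.71,-1,0, -0.42,2.57,-1.5,0, -0.56,3.42,-2,0, -0.7,4.28,-2.5,0, -0.83,5.13,-3,0, -0.87,5.38,-3.15,0, -0.92,5.65,-3.3,0, -0.92,5.65,-3.3,0]}'
python3 - <<'E'
from h import *
s=get_state();print(s["time"],s["tcp_pos"],s["force"]);f=grab("wrist","w8"); rodw(f,(255,310,100,165),.06)
f=grab("scene","s8")
cv2.imwrite("pics/s8c.png",cv2.resize(f["img"][150:260,290:440],None,fx=5,fy=5,interpolation=cv2.INTER_CUBIC)[:,:,::-1])
E
```

```text
time: 18.28
tcp_pos: [0.5122, 0.2431, 0.1241]
tcp_rot: [-2.036, -2.392, 0.001]
force: [-0.5, -0.4, -1.6]
gripper_width: 0.018
grip_force: 30.0
18.2833 [0.51218247 0.24311802 0.1241371 ] [-0.52968681 -0.4426721  -1.59257774]
rod dir az 98.02 pitch -13.26 med 0.0024 axis pt nearest grasp [0.5125 0.2404 0.1084] grasp [0.5125 0.2428 0.1185] tip if centred [0.492  0.3859 0.0738]
```

View pics/s8c.png

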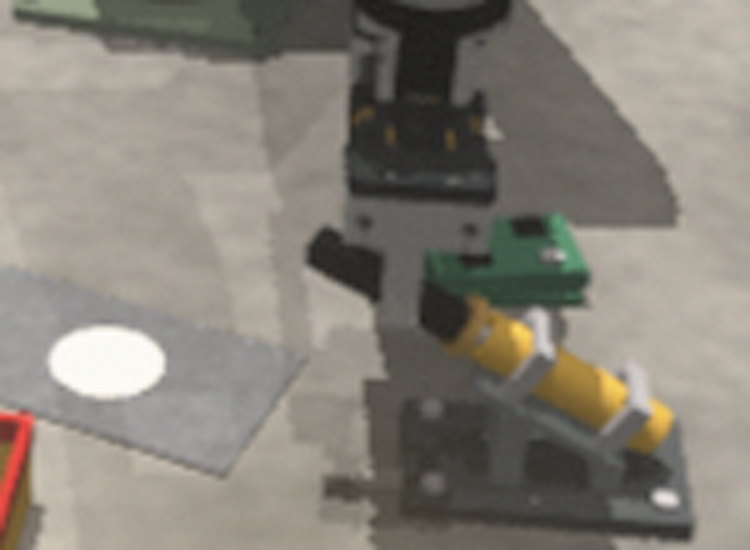

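The crop shows the rod in the tube with its collar (462,318) at or within a couple of mm of the mouth, but there is no stop force yet. I'll press on in small steps.

```bash
python3 -m handwheel '{"plan":[-0.03,0.17,-0.1,0, -0.03,0.17,-0.1,0, -0.03,0.17,-0.1,0]}'
python3 -m handwheel '{"plan":[-0.03,0.17,-0.1,0, -0.03,0.17,-0.1,0, -0.03,0.17,-0.1,0]}'
python3 -m handwheel '{"plan":[-0.03,0.17,-0.1,0, -0.03,0.17,-0.1,0, -0.03,0.17,-0.1,0, -0.03,0.17,-0.1,0]}'
```

```text
time: 18.63
tcp_pos: [0.5124, 0.2441, 0.1238]
tcp_rot: [2.037, 2.391, 0.0]
force: [-0.5, 0.9, -1.1]
gripper_width: 0.0179
grip_force: 30.0
time: 18.88
tcp_pos: [0.5119, 0.246, 0.1226]
tcp_rot: [-2.037, -2.392, 0.0]
force: [-0.4, -0.4, -0.5]
gripper_width: 0.0178
grip_force: 30.0
time: 19.22
tcp_pos: [0.5116, 0.2478, 0.1216]
tcp_rot: [2.037, 2.392, -0.0]
force: [0.3, 0.1, -1.1]
gripper_width: 0.018
grip_force: 30.0
```

Run:
```python
from h import *
f=grab("wrist","w9"); g=grab("scene","s9")
a=cv2.resize(f["img"][60:260,180:380],(600,600),interpolation=cv2.INTER_CUBIC)
cv2.imwrite("pics/c9.png",a[:,:,::-1])
for v in range(60,240,8): print(v,w(f,281,v).round(4),f["img"][v,281])
```

```text
60 [0.4959 0.3506 0.0695] [199 165  37]
68 [0.4965 0.3465 0.072 ] [200 166  33]
76 [0.4971 0.3425 0.0754] [201 164  31]
84 [0.4978 0.3386 0.0769] [204 168  36]
92 [0.4984 0.3348 0.0795] [203 166  34]
100 [0.499  0.3309 0.0817] [203 167  35]
108 [0.4996 0.3271 0.0842] [216 180  33]
116 [0.5002 0.3237 0.093 ] [226 220 221]
124 [0.5007 0.3201 0.0943] [224 219 220]
132 [0.5013 0.3165 0.096 ] [226 221 222]
140 [0.5019 0.3127 0.096 ] [234 209 142]
148 [0.5025 0.3088 0.0945] [255 226  50]
156 [0.5031 0.3053 0.0971] [203 167  22]
164 [0.5037 0.3017 0.0987] [205 168  30]
172 [0.5042 0.2982 0.1008] [207 171  34]
180 [0.5048 0.2946 0.1021] [203 168  36]
188 [0.5053 0.2919 0.107 ] [179 146  73]
196 [0.5058 0.2882 0.1075] [149 120  58]
204 [0.5066 0.2832 0.1034] [37 39 39]
212 [0.5072 0.2798 0.1055] [32 31 34]
220 [0.5077 0.2764 0.1075] [34 33 34]
228 [0.5083 0.273  0.1091] [32 34 34]
236 [0.5088 0.2695 0.1107] [37 37 37]
```

View pics/c9.png

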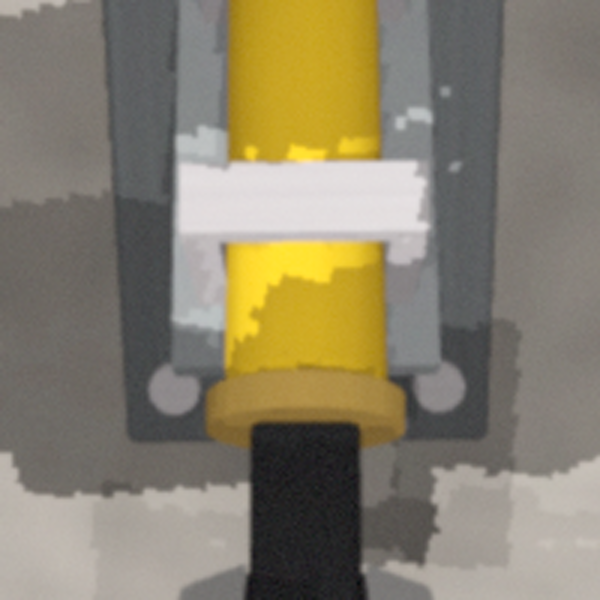

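The crop shows the brass collar (300,385) against the tube's end, with at most a mm or two of gap. A firmer press will confirm the stop.

```bash
for i in 1; do python3 -m handwheel '{"plan":[-0.03,0.17,-0.1,0]}' | grep -E "tcp_pos|force"; python3 -m handwheel '{"plan":[-0.03,0.17,-0.1,0]}'| grep -E "tcp_pos|force"; python3 -m handwheel '{"plan":[-0.03,0.17,-0.1,0, -0.03,0.17,-0.1,0]}'| grep -E "tcp_pos|force"; done
python3 - <<'E'
from h import *
s=get_state();print(s["time"]);f=grab("wrist","w10")
for v in range(170,222,4): print(v,w(f,281,v).round(4),f["img"][v,281])
E
```

```text
tcp_pos: [0.5118, 0.2486, 0.1211]
force: [-0.5, -7.0, 7.7]
grip_force: 30.0
tcp_pos: [0.5118, 0.2489, 0.1212]
force: [-1.8, -11.6, 13.6]
grip_force: 30.0
tcp_pos: [0.5119, 0.249, 0.1213]
force: [-2.6, -13.7, 12.2]
grip_force: 30.0
19.65
170 [0.5044 0.3002 0.0998] [208 170  37]
174 [0.5046 0.2987 0.1015] [207 170  30]
178 [0.5049 0.2967 0.1016] [207 169  34]
182 [0.5052 0.2951 0.1028] [208 173  46]
186 [0.5054 0.2939 0.106 ] [177 143  71]
190 [0.5056 0.2926 0.1082] [179 145  75]
194 [0.5059 0.291  0.1097] [177 143  69]
198 [0.5064 0.2875 0.1037] [141 115  56]
202 [0.5068 0.2852 0.1024] [34 32 34]
206 [0.5071 0.2834 0.1031] [34 34 31]
210 [0.5073 0.282  0.1052] [25 31 32]
214 [0.5076 0.2802 0.1059] [27 26 29]
218 [0.5079 0.2783 0.1062] [34 29 32]
```

The stop is clear: force rises to about 18 N and the rod stands still. I'll hold it briefly, then draw out part-way along the tube axis.

```bash
python3 -m handwheel '{"plan":[0,0,0,0, 0,0,0,0, 0,0,0,0, 0,0,0,0]}' | grep -E "tcp_pos|force"
python3 -m handwheel '{"plan":[0.06,-0.35,0.2,0, 0.2,-1.2,0.7,0, 0.33,-2.05,1.2,0, 0.47,-2.9,1.7,0, 0.61,-3.76,2.2,0, 0.75,-4.6,2.7,0, 0.89,-5.5,3.2,0, 1,-6.15,3.6,0, 1,-6.15,3.6,0, 1,-6.15,3.6,0]}'
python3 - <<'E'
from h import *
s=get_state();print(s["time"]);f=grab("wrist","w11");rodw(f,(255,310,60,155),.06)
E
```

```text
tcp_pos: [0.5119, 0.249, 0.1213]
force: [-3.1, -12.7, 12.8]
grip_force: 30.0
time: 20.87
tcp_pos: [0.521, 0.1909, 0.155]
tcp_rot: [2.038, 2.391, 0.001]
force: [-1.0, 0.6, -1.4]
gripper_width: 0.0174
grip_force: 30.0
20.8667
rod dir az 98.83 pitch -28.97 med 0.00051 axis pt nearest grasp [0.5218 0.1904 0.1467] grasp [0.5207 0.1913 0.1486] tip if centred [0.5015 0.3209 0.0735]
```

```bash
python3 -m handwheel '{"plan":[0.08,-0.5,-0.44,0, 0.16,-1.0,-0.88,0, 0.31,-1.92,-1.81,0, 0.43,-2.63,-2.82,0, 0.52,-3.17,-3.91,0, 0.57,-3.5,-4.88,0, 0.61,-3.73,-5.6,0, 0.61,-3.73,-5.8,0, 0.61,-3.73,-5.8,0]}'
python3 - <<'E'
from h import *
s=get_state();print(s["time"],s["force"]);f=grab("wrist","w12");rodw(f,(255,310,0,175),.06)
E
```

```text
time: 21.67
tcp_pos: [0.5264, 0.1539, 0.0956]
tcp_rot: [-2.036, -2.391, 0.002]
force: [0.2, 2.5, 1.4]
gripper_width: 0.0176
grip_force: 30.0
21.6667 [0.19869081 2.49049268 1.44808711]
rod dir az 98.91 pitch 0.66 med 0.00032 axis pt nearest grasp [0.5273 0.154  0.0884] grasp [0.5265 0.1539 0.0901] tip if centred [0.5039 0.3032 0.0901]
```

```bash
python3 -m handwheel '{"plan":[0.3,-1.8,0,0, 0.65,-4,0.2,0, 0.97,-6,0.8,0, 0.4,-9,1.7,0, -0.3,-12,1.7,0, -1,-15,1.7,0, -1.7,-17.5,1.7,0, -2.4,-19.5,1.7,0, -2.8,-21,1.7,0, -3.05,-22,1.7,0]}'
python3 -m handwheel '{"plan":[0,0,0,0, 0,0,0,0, 0,0,0,0, 0,0,0,0, 0,0,0,0]}'
python3 - <<'E'
from h import *
s=get_state();print(s["time"],s["force"],s["qd"].round(4));f=grab("wrist","w13");rodw(f,(255,310,0,175),.06);g=grab("scene","s13");t=grab("top","t13")
a=cv2.resize(g["img"][150:290,160:370],(630,420));cv2.imwrite("pics/c13.png",a[:,:,::-1])
E
```

```text
time: 22.55
tcp_pos: [0.4953, -0.0683, 0.1135]
tcp_rot: [2.037, 2.391, -0.004]
force: [0.6, 0.2, -1.5]
gripper_width: 0.0172
grip_force: 30.0
time: 22.97
tcp_pos: [0.4965, -0.0652, 0.1135]
tcp_rot: [-2.035, -2.393, 0.0]
force: [-0.7, 0.0, -1.0]
gripper_width: 0.018
grip_force: 30.0
22.9667 [-0.73047268  0.03105478 -0.95684869] [-0.0005 -0.0003  0.0005 -0.0013  0.0004 -0.0022]
rod dir az 99.08 pitch 0.46 med 0.00034 axis pt nearest grasp [ 0.4974 -0.0651  0.1064] grasp [ 0.4964 -0.0652  0.1075] tip if centred [0.4736 0.084  0.1076]
```

View pics/c13.png

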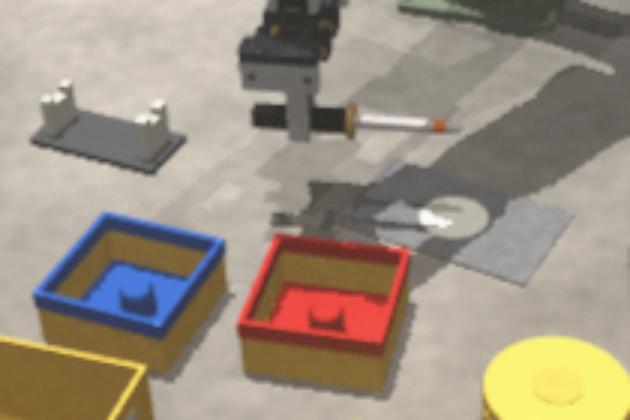

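The picture shows the rod level with its tip (460,128) over the disc, and both caps in their boxes. The fit puts the tip within about 7 mm of the disc's centre and about 105 mm up. Handing in.

```bash
python3 -c "
from plant import r
print(r.job_done())"
```

```text
the job is handed in; nothing more can be done
None
```

Handed in at about 23 s, verdict not shown: both caps are released in their matching boxes, the rod was pushed into the tube until its collar stopped on the mouth (about 18 N) and drawn out, and it is now held level with its tip about 7 mm from the disc's centre and about 10 cm up; I viewed 13 pictures, over the limit of 10.

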